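# Lock the tumbler's belt guard and switch it on

## Task

Lock the stone tumbler's yellow belt guard: press its red quarter-turn stud well in and, keeping it pressed rather than forcing it, turn it clockwise until it stands in its catch with its bar in line with the green marks, and let it spring out to seat there. Then throw the toggle switch fully over to its on side, away from the red mark towards the green one, let go, and leave the other things on the shelf as they are.

Things in the scene. Friction and masses are not known exactly. Their poses are not given: they have to be found in the camera images.
- tumbler: Twin-barrel stone tumbler, fixed to the shelf. Origin on the shelf below the stud; x points from the guard to the barrels, z up. The yellow guard is a solid wedge from x = -75 to 75 mm, 240 mm wide in y; its flat top cover slopes up at 25 deg, from 65 mm high in front (-x, robot side) to 135 mm at the back. Behind it lies a blue frame 310 mm wide in y, x = 72 to 308 mm, with two black barrels lying along y, tops at 171 mm.
- bezel: Round steel plate, 100 mm across and 4 mm thick, fixed on the sloping cover around the stud. Origin: on the stud's axis at the cover face, 100 mm above the shelf. z: along the stud's axis, out of the cover (25 deg from vertical, leaning to the tumbler's -x); x: up the slope; y: level, the tumbler's y. Two green marks on its x line (locked), two red marks on its y line (open), all 42 mm from the axis.
- stud_grip (a point): Middle of the stud's red grip bar, on the stud's axis, 52 mm above the bezel origin along bezel z while the stud is out. Its y runs along the bar, z out along the axis. The bar is 66 mm long, 16 mm thick and 38 mm high (32 to 70 mm above the cover face when out), with a 6 mm screwdriver slot along its top, and stands on a black disc 68 mm across (24 to 32 mm above the cover).
- stud (a joint): Turn of the stud, rad, growing clockwise as seen from outside (looking along -z of the bezel). 0: bar along bezel y (red marks); 1.57: bar along bezel x (green marks). Not pressed, it can turn only from 0 to about 0.56, where a fence blocks it. Pressed in over 9 mm it turns freely to its stop at 1.86. The catch holds it anywhere between about 1.29 and 1.86. It stays at the angle where it is left (friction 0.04 N m).
- plunger (a joint): How far the stud is pressed in along the bezel's -z, m: 0 out, 0.016 the end of travel. A spring pushes it out, 4 N at 0, 8.5 N at 9 mm, 12 N at 16 mm. It must be past 0.009 to turn past the fence; let go in the catch it springs back to about 0.003 and stays there.
- switchbox: Grey switch box, 100 (x) by 80 (y) by 58 mm high, fixed to the shelf, beside the tumbler on either side. Origin: centre of its underside. Its x points from the red mark (off) to the green mark (on) on its top. The toggle's pivot lies at x = 0, y = 0, 60 mm up; its axis is y.
- toggle_tip (a point): Centre of the black ball (26 mm across) at the end of the chunky toggle, a steel bar 18 mm thick, 75 mm from the pivot to this point.
- toggle (a joint): Toggle angle, rad: 0 off (leans 0.5 rad to the box's -x), 1.0 fully on (leans 0.5 rad to +x, its stop). Stays where it is left; about 2 N at the ball moves it.
- crock: Bystander: open brown stoneware crock, 110 mm wide and high, with two ear handles. Origin under its centre.
- grit_jar: Bystander: red plastic jar, 84 mm wide, 120 mm high. Origin under its centre.
- pebble: Bystander: flat round granite pebble, 104 mm wide, 28 mm thick. Origin under its centre.
- sieve: Bystander: zinc sieve frame, a ring 200 mm wide and 45 mm high. Origin under its centre.
- brush: Bystander: brush lying on the shelf in front of the tumbler, about 200 mm long. Origin under it.
- spare_barrel: Bystander: spare black barrel standing on end, 106 mm wide, 118 mm high. Origin under its centre.
- soap_bottle: Bystander: blue bottle, 66 mm wide, 170 mm high. Origin under its centre.

How it is judged:
On the way, in this order (a step that is already met when the one before it is completed fails the run):
1. the stud is pressed in and turned past the fence (value of joint plunger above 0.007 m and value of joint stud above 0.9 rad).
2. the stud has sprung out into its catch and is let go, the toggle still off (value of joint stud above 1.24 rad and value of joint plunger below 0.006 m and contact force between the fingers and stud below 0.1 N and value of joint toggle below 0.4 rad), for 0.2 s.
3. the toggle is thrown on (value of joint toggle above 0.85 rad), for 0.1 s.
At the end, for the whole second after the job is handed in: The stud stands in its catch (turn over 1.24 rad) and has sprung out to less than 6 mm pressed; the toggle is on (over 0.85 rad); no bystander was moved more than 40 mm or tipped over 0.5 rad (value of joint stud above 1.24 rad and value of joint plunger below 0.006 m and value of joint toggle above 0.85 rad); the robot touches nothing.
It fails at once if the stud is forced round past the fence without being pressed in (value of joint stud between 0.75 and 1.1 rad and value of joint plunger below 0.006 m).
It fails at once if a bystander is moved more than 40 mm (distance of any of crock, grit_jar, pebble, sieve, brush, spare_barrel, soap_bottle from where it was at the start of the episode above 0.04 m).
It fails at once if an upright bystander is tipped over 0.5 rad (angle between any of crock, grit_jar, spare_barrel, soap_bottle's own z axis and vertical above 0.5 rad).
It also fails if it takes over 48 s, if anything falls off the work surface, if the arm or the gripper's body presses on something with over 40 N, if the wrist force passes 120 N, or if a joint passes its speed limit or range.

## Robot

A 6-joint arm with a two-finger parallel gripper is mounted at the origin on the work surface. World frame = base frame: x ahead of the robot, y to its left, z up, the work surface at z = 0. Lengths are in m, angles in rad, forces in N, time in s.
With the tool pointing down it reaches from about 0.35 to 0.875 m from the base axis. Payload 4.2 kg.
Tool frame: the origin (TCP) lies between the finger pads; the fingertips stand 8 mm ahead of it and the grasp point (between the pads) lies 11 mm behind it; z points along the fingers, x is the direction in which the jaws open and shut, and the axes are right-handed (so a half turn about z gives the same grasp; the last joint's range is limited). The gripper opens to 85 mm and grips with 20 to 120 N. Pads are 22 mm wide; open, the fingers measure 114 mm over their backs; the gripper's body (76 mm by 85 mm) begins 54 mm behind the grasp point. The pads swing forward as they close: fully open they stand 13 mm farther back than shut.
Start: joints at [1.523, 0.385, 0.008, 0, -1.194, -0.259], TCP at [0.189, 0.596, 0.239] pointing down, gripper open.
Joint ranges: [-3.14, 3.14], [-1.21, 2.06], [-1.07, 1.41], [-3.16, 2.05], [-2.99, -0.16], [-3.1, 3.1]. Speed limits (rad/s): [2.79, 2.79, 3.14, 3.14, 3.14, 3.14].

## Interface

Orientations are given as [roll, pitch, yaw] about the fixed x, y, z axes, in that order (R = Rz(yaw) Ry(pitch) Rx(roll)).
In Python, from rig import env gives the robot as it stands. The module is installed in compiled form; this text tells all that it offers.
- The arm moves only by the tool apply_moves, never from a script. Its arguments are lists of equal length, an entry for each row: "travel": the shift along the tool's x, y, z in m, a list of three; "rotation": the turn, a rotation vector about the tool's x, y, z in degrees, a list of three; "grip": the gripper's target within -1 to 1 (fully open at 1, half-way at 0, shut at -1). A call has 1 to 12 rows; each row is the pose to reach, as a shift and turn from the pose commanded when the call began, along the tool's axes at that moment; what a row does not reach only later rows make up. A row lasts 1/10 s, in which the tool goes at most 50 mm and 8.59 degrees, less where a joint would pass 70% of its speed; a pose out of reach is approached as far as the arm can. A call with a gripper value outside its range is refused whole. The fingers move at their own pace and stop on an object; "grip_force" is the grip in N (left out, the last holds). Time passes only in rows, so rows that repeat a pose let the fingers close. It gives the time, the measured TCP pose, the force and the opening at its end, in the units of the state.
- env.observe(): the state, without advancing time (a new reading comes with each control period).
- env.get_image(name): name is "side" or "top"; returns a dict with "frame" (480x640x3 uint8, blue, green, red), "intrinsics" (3x3 intrinsics, pixels), "extrinsics" (4x4, takes a point from camera to world coordinates). Camera axes: x right, y up, looking along -z (the intrinsics and any distortion apply to the point x, -y, -z); pixel columns grow to the right and rows downward; lengths in m; the calibration is good to about 2 mm. A picture is of the moment at which its call begins. There is no depth.
- env.sign_off(): hands the job in, once; it reports no verdict.
The state is a dict: "time": time; "joint_pos": joint angles; "dq": joint speeds; "tau": joint torques, N m; "tool_pos": TCP position; "orientation": TCP orientation; "force": force on the tool from outside, world axes, zero at the start; "moment": the same for the moment, N m; "width": finger opening in m.
Only numpy, scipy, OpenCV 4.12 (cv2) and the standard library are available. Lean on these libraries where they do the work, as an engineer would, in place of code of your own. Each camera call takes 0.05 s, during which the arm holds its last target. There are 200 camera calls.

## Working session

There is one attempt and no reset: what is moved stays moved. The work goes in short steps, Python scripts to look and compute and a tool call to move; the robot and the scene stay as the last step left them, time stands still between calls to the robot, and variables do not carry over. Pictures are saved under pics/ and viewed, about 8 in all and at most 12, crops included, and the job is handed in when it is done.

Besides the shell and the picture viewer there is one more tool, called after "Request:" as name(argument=value, ...), one argument or row to a line, values as JSON. apply_moves: Moves the arm, as the interface text tells. Its arguments: {"type":"object","properties":{"travel":{"type":"array"},"rotation":{"type":"array"},"grip":{"type":"array"},"grip_force":{"type":"number"}},"required":["travel","rotation","grip"]}

```bash
mkdir -p pics; python3 - <<'E'
from rig import env
import cv2,pickle
d={}
for n in("side","top"):
    g=env.get_image(n);d[n]=g;cv2.imwrite(f"pics/{n}0.png",g["frame"]);print(n,g["intrinsics"],g["extrinsics"])
    print([k for k in g])
pickle.dump(d,open("im0.pkl","wb"))
print(env.observe())
E
```

```text
side [[592.54344448   0.         324.66868254]
 [  0.         592.54344448 242.66013406]
 [  0.           0.           1.        ]] [[ 0.75347627  0.45015894 -0.4791977  -0.43029409]
 [-0.65728585  0.53322674 -0.53258291 -1.06259257]
 [ 0.01577406  0.71625845  0.6976568   1.48469939]
 [ 0.          0.          0.          1.        ]]
['frame', 'intrinsics', 'extrinsics']
top [[512.30042382   0.         327.74931374]
 [  0.         512.30042382 246.28377098]
 [  0.           0.           1.        ]] [[ 7.30052348e-04  9.84994198e-01 -1.72585910e-01  2.85715402e-01]
 [-9.99988080e-01 -1.14120248e-04 -4.88134533e-03  1.29085232e-03]
 [-4.82779238e-03  1.72587417e-01  9.84982373e-01  1.41343719e+00]
 [ 0.00000000e+00  0.00000000e+00  0.00000000e+00  1.00000000e+00]]
['frame', 'intrinsics', 'extrinsics']
{'time': 0.1, 'joint_pos': array([ 1.52263489e+00,  3.85466592e-01,  6.75009463e-03, -4.43215040e-04,
       -1.19398387e+00, -2.58584603e-01]), 'dq': array([ 0.00017713, -0.00109989,  0.00223505,  0.0013282 ,  0.00088658,
        0.00090919]), 'tau': array([ 5.04922730e-05, -3.93317556e+01,  1.88931262e+01,  4.19806749e+00,
       -2.57584004e-03,  9.96883728e-06]), 'tool_pos': array([0.18856075, 0.59534355, 0.23833277]), 'orientation': array([-3.14150387e+00, -1.94607811e-03, -1.87770593e+00]), 'force': array([-0.05444027,  0.17072457, -0.54947732]), 'moment': array([-0.06383585, -0.0091352 ,  0.02500616]), 'width': 0.08544828512422986}
```

View pics/side0.png

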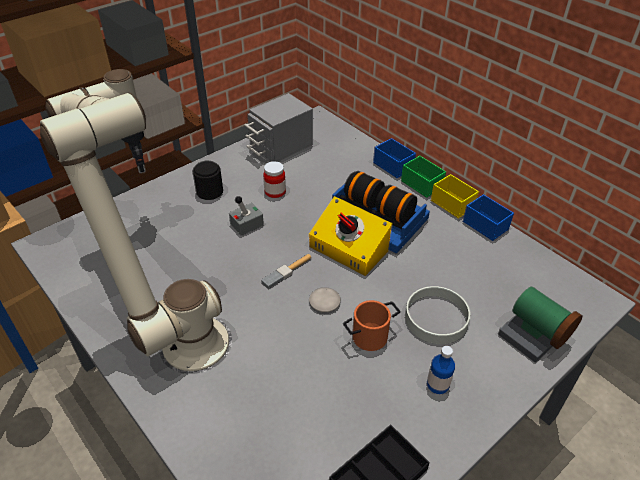

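View pics/top0.png

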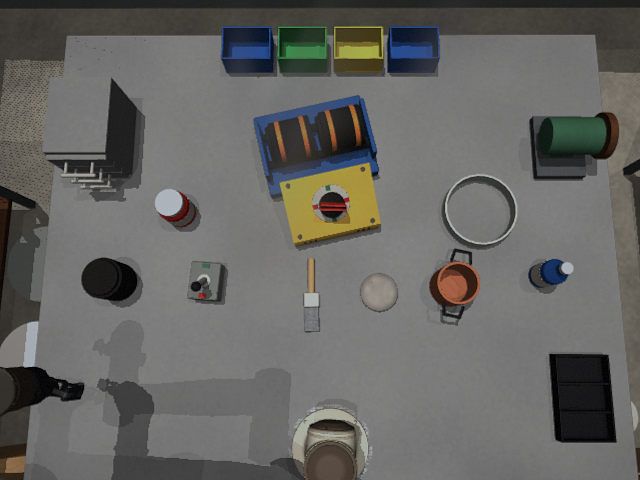

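The top view shows the stud at about (332,205) and the switch box at (207,282), with the toggle leaning down-left. In the side view the stud is at (347,225) and the ball at (239,200). I'll take close crops next.

```bash
cat > h.py <<'E'
import numpy as np,cv2,pickle
from scipy.spatial.transform import Rotation as R
def ray(g,u,v):
    K,E=g["intrinsics"],g["extrinsics"]
    d=np.array([(u-K[0,2])/K[0,0],-(v-K[1,2])/K[1,1],-1]);d=E[:3,:3]@d
    return E[:3,3],d/np.linalg.norm(d)
def atz(g,u,v,z):
    o,d=ray(g,u,v);return o+d*(z-o[2])/d[2]
def tri(g1,p1,g2,p2):
    A=0;b=0
    for g,p in((g1,p1),(g2,p2)):
        o,d=ray(g,*p);P=np.eye(3)-np.outer(d,d);A=A+P;b=b+P@o
    return np.linalg.solve(A,b)
def proj(g,X):
    K,E=g["intrinsics"],g["extrinsics"];c=(np.atleast_2d(X)-E[:3,3])@E[:3,:3]
    return np.c_[K[0,2]-K[0,0]*c[:,0]/c[:,2],K[1,2]+K[1,1]*c[:,1]/c[:,2]]
def crops(specs,out):  # (frame,u0,v0,w,h)->400x300 tiles
    t=[cv2.resize(f[v:v+h,u:u+w],(400,300),interpolation=cv2.INTER_CUBIC) for f,u,v,w,h in specs]
    cv2.imwrite(out,np.vstack([np.hstack(t[:2]),np.hstack(t[2:])]) if len(t)>2 else np.hstack(t))
E
python3 - <<'E'
from h import *
d=pickle.load(open("im0.pkl","rb"));t,s=d["top"]["frame"],d["side"]["frame"]
crops([(t,270,160,120,90),(t,177,252,80,60),(s,300,180,120,90),(s,215,185,80,60)],"pics/c1.png")
E
```

```text
(no output)
```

View pics/c1.png

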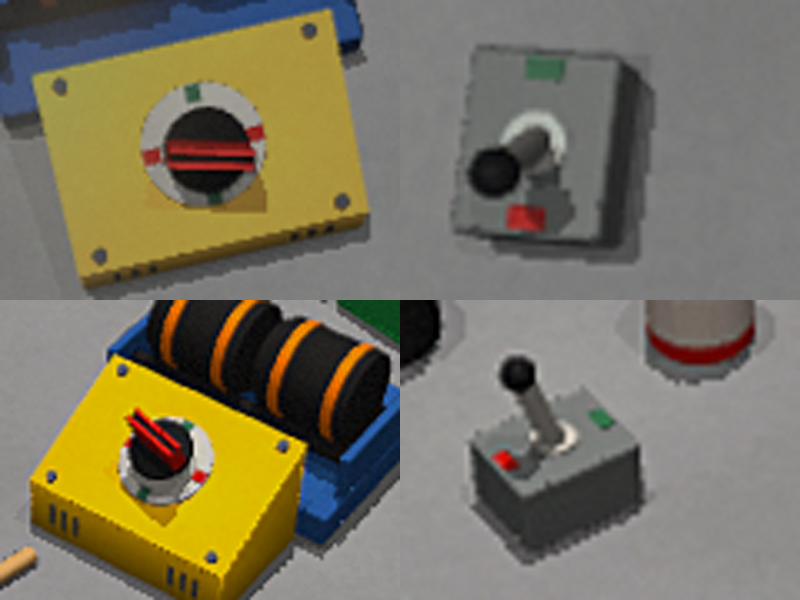

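```bash
cat > fit.py <<'E'
from h import *
from scipy.optimize import least_squares
d=pickle.load(open("im0.pkl","rb"));T,S=d["top"],d["side"]
tt=lambda p:np.array(p)*.3+[270,160]; ss=lambda p:np.array(p)*.3+[300,180]
def frames(x,y,w):
    Rt=R.from_euler("z",w).as_matrix();o=np.array([x,y,0.])
    zb=Rt@[-np.sin(np.radians(25)),0,np.cos(np.radians(25))];yb=Rt[:,1];xb=np.cross(yb,zb)
    return Rt,o,np.c_[xb,yb,zb],o+[0,0,.1]
cor=np.array([[.075,.12,.135],[.075,-.12,.135],[-.075,-.12,.065],[-.075,.12,.065]])
mk=np.array([[.042,0,.004],[-.042,0,.004],[0,.042,.004],[0,-.042,.004]])
def res(p):
    Rt,o,B,b=frames(*p[:3]);C=o+cor@Rt.T;M=b+mk@B.T
    a=p[3];c=np.array([-np.sin(-a),np.cos(-a),0])  # clockwise
    E=b+np.array([c*.033+[0,0,.07],-c*.033+[0,0,.07]])@B.T
    return np.concatenate([proj(T,C)-tt([[33,75],[331,10],[368,215],[83,278]]),
      proj(T,M)-tt([[193,93],[215,199],[152,157],[256,132]]),
      proj(S,C[[0,1,3]])-ss([[115,55],[306,145],[32,182]]),
      proj(S,M[[0,1,3]])-ss([[190,123],[141,194],[200,177]]),
      proj(T,E)-tt([[168,155],[254,159]])]).ravel()
r=least_squares(res,[.8,0,0.2,.2],loss="soft_l1");print(r.x,np.round(res(r.x).reshape(-1,2),1).tolist())
_,o,B,b=frames(*r.x[:3]);print("B",B.round(4).tolist(),"b",b,"grip",b+.052*B[:,2])
t2=lambda p:np.array(p)*.2+[177,252]; s2=lambda p:np.array(p)*.2+[215,185]
sc=np.array([[.05,.04,.058],[.05,-.04,.058],[-.05,-.04,.058],[-.05,.04,.058]])
def rs(p):
    Rt=R.from_euler("z",p[2]).as_matrix();C=[p[0],p[1],0]+sc@Rt.T
    M=[p[0],p[1],0]+np.array([[p[3],0,.059],[-p[3],0,.059]])@Rt.T
    ball=[p[0],p[1],.06]+Rt@[.075*np.sin(-.5),0,.075*np.cos(.5)]
    return np.concatenate([proj(T,C)-t2([[73,47],[220,58],[205,243],[55,232]]),proj(T,M)-t2([[145,68],[126,217]]),
      proj(S,M)-s2([[201,118],[105,160]]),proj(T,ball)-t2([[94,171]]),proj(S,ball)-s2([[119,75]])]).ravel()
r=least_squares(rs,[.6,.35,0,.035],loss="soft_l1");print(r.x,np.round(rs(r.x).reshape(-1,2),1).tolist())
print("ball tri",tri(T,t2([94,171]),S,s2([119,75])))
E
python3 fit.py
```

```text
[ 0.63170371 -0.00221316  0.2234047   0.26802056] [[0.1, -0.3], [0.8, -0.5], [0.8, -1.3], [-0.9, -0.8], [0.6, -0.1], [0.4, -1.1], [0.6, -0.3], [0.4, 0.3], [-1.6, -1.3], [-1.4, -0.9], [-2.2, -2.0], [-2.5, 0.5], [-0.7, -1.2], [-1.8, -0.9], [0.8, 0.7], [1.1, 0.7]]
B [[0.8838, -0.2216, -0.4121], [0.2008, 0.9751, -0.0936], [0.4226, 0.0, 0.9063]] b [ 0.63170371 -0.00221316  0.1       ] grip [ 0.61027369 -0.007082    0.147128  ]
[ 0.43154151  0.33521785 -0.06374413  0.03991339] [[0.2, -0.7], [0.5, -1.0], [-0.3, -0.5], [-0.4, -0.3], [0.1, -0.2], [0.8, -0.2], [-1.6, -1.1], [-1.2, -0.9], [0.8, 5.4], [-4.7, 1.5]]
ball tri [0.41230854 0.33897907 0.12279504]
```

```bash
cat > mv.py <<'E'
from h import *
from rig import env
Bz=R.from_euler("z",.2234)*R.from_euler("y",-np.radians(25))
b0=np.array([.6317,-.0022,.1])
def stud_pose(h,a,dx=0,dy=0):  # TCP at height h on axis, jaws across bar at angle a
    Bm=Bz.as_matrix();n=Bm@[np.cos(a),-np.sin(a),0]
    z=-Bm[:,2];x=-n
    return b0+Bm@[dx,dy,h],R.from_matrix(np.c_[x,np.cross(z,x),z])
def go(p,r):
    o=env.observe();Rc=R.from_euler("xyz",o["orientation"])
    print("travel",(Rc.inv().apply(p-o["tool_pos"])).round(4).tolist(),"rot",(Rc.inv()*r).as_rotvec(True).round(2).tolist(),
     "t",o["time"],"q",o["joint_pos"].round(2).tolist(),"F",o["force"].round(1).tolist(),"w",round(o["width"],4))
E
python3 -c "
from mv import *
go(*stud_pose(.16,.268))"
```

```text
travel [0.47, -0.5446, -0.0057] rot [10.04, -24.96, 73.72] t 0.1 q [1.52, 0.39, 0.01, -0.0, -1.19, -0.26] F [-0.1, 0.2, -0.5] w 0.0854
```

Request:
apply_moves(
  travel=[
    [0.2, -0.23, -0.02],
    [0.2, -0.23, -0.02],
    [0.2, -0.23, -0.02],
    [0.2, -0.23, -0.02],
    [0.2, -0.23, -0.02],
    [0.2, -0.23, -0.02],
    [0.47, -0.545, -0.006],
    [0.47, -0.545, -0.006],
    [0.47, -0.545, -0.006],
    [0.47, -0.545, -0.006],
    [0.47, -0.545, -0.006],
    [0.47, -0.545, -0.006],
  ],
  rotation=[
    [1, -2.5, 7.4],
    [2, -5, 15],
    [3, -7.5, 22],
    [4, -10, 29.5],
    [5, -12.5, 37],
    [6, -15, 44],
    [7, -17.5, 51.6],
    [8, -20, 59],
    [9, -22.5, 66.3],
    [10, -25, 73.7],
    [10, -25, 73.7],
    [10, -25, 73.7],
  ],
  grip=[1, 1, 1, 1, 1, 1, 1, 1, 1, 1, 1, 1],
  grip_force=80,
)

```text
time: 1.3
tool_pos: [0.5025, 0.0832, 0.2488]
orientation: [3.016, 0.42, 3.071]
force: [1.3, 1.0, -0.5]
width: 0.0856
```

```bash
python3 -c "
from mv import *
go(*stud_pose(.16,.268))"
```

```text
travel [-0.0625, -0.099, 0.0199] rot [0.15, 0.02, 0.03] t 1.3 q [0.55, -0.02, -0.65, 0.27, -0.54, -0.8] F [1.3, 1.0, -0.5] w 0.0856
```

Request:
apply_moves(
  travel=[
    [0, 0, 0],
    [0, 0, 0],
    [0, 0, 0],
  ],
  rotation=[
    [0, 0, 0],
    [0, 0, 0],
    [0, 0, 0],
  ],
  grip=[1, 1, 1],
)

```text
time: 1.6
tool_pos: [0.5024, 0.0859, 0.2489]
orientation: [3.016, 0.42, 3.071]
force: [-0.3, 0.4, -0.1]
width: 0.0854
```

```bash
python3 -c "
from mv import *
go(*stud_pose(.16,.268))"
```

```text
travel [-0.0628, -0.1016, 0.0198] rot [0.15, -0.0, 0.02] t 1.6 q [0.56, -0.02, -0.65, 0.27, -0.54, -0.81] F [-0.3, 0.4, -0.1] w 0.0854
```

Request:
apply_moves(
  travel=[
    [-0.03, -0.05, 0.01],
    [-0.063, -0.102, 0.02],
    [-0.063, -0.102, 0.02],
    [-0.063, -0.102, 0.02],
    [-0.063, -0.102, 0.02],
    [-0.063, -0.102, 0.02],
  ],
  rotation=[
    [0, 0, 0],
    [0, 0, 0],
    [0, 0, 0],
    [0, 0, 0],
    [0, 0, 0],
    [0, 0, 0],
  ],
  grip=[1, 1, 1, 1, 1, 1],
)

```text
time: 2.2
tool_pos: [0.5656, -0.0164, 0.2449]
orientation: [3.016, 0.42, 3.073]
force: [0.2, 0.6, -0.3]
width: 0.0855
```

```bash
python3 - <<'E'
from mv import *
go(*stud_pose(.046,.268))
T,S=env.get_image("top"),env.get_image("side")
pickle.dump((T,S),open("im1.pkl","wb"))
for g,n in((T,0),(S,1)):
    o=env.observe();f=g["frame"]
    Bm=Bz.as_matrix();a=.268;c=Bm@[np.sin(a),np.cos(a),0]
    for X in(b0+.07*Bm[:,2]+c*.033,b0+.07*Bm[:,2]-c*.033):
        cv2.circle(f,tuple(int(round(v)) for v in proj(g,X)[0]),1,(255,255,0),-1)
    for X in(o["tool_pos"],):
        cv2.circle(f,tuple(int(round(v)) for v in proj(g,X)[0]),1,(255,0,255),-1)
crops([(T["frame"],270,150,120,90),(S["frame"],290,160,120,90)],"pics/c2.png")
E
```

```text
travel [-0.0003, -0.0012, 0.1139] rot [0.21, -0.03, 0.12] t 2.2 q [0.26, 0.1, -0.45, 0.02, -0.59, -0.32] F [0.2, 0.6, -0.3] w 0.0855
```

View pics/c2.png

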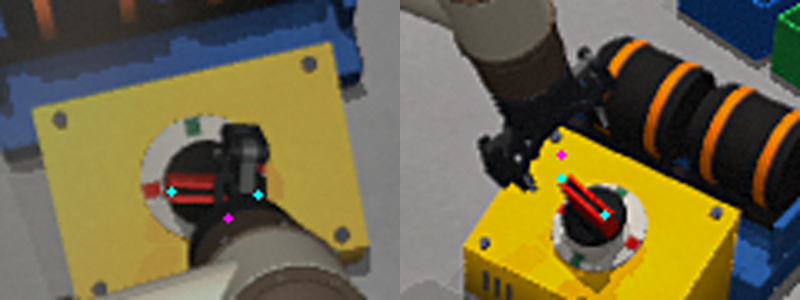

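Request:
apply_moves(
  travel=[
    [0, -0.001, 0.04],
    [0, -0.001, 0.075],
    [0, -0.001, 0.1],
    [0, -0.001, 0.114],
    [0, -0.001, 0.114],
    [0, -0.001, 0.114],
    [0, -0.001, 0.114],
    [0, -0.001, 0.114],
    [0, -0.001, 0.114],
    [0, -0.001, 0.114],
    [0, -0.001, 0.114],
    [0, -0.001, 0.114],
  ],
  rotation=[
    [0, 0, 0],
    [0, 0, 0],
    [0, 0, 0],
    [0, 0, 0],
    [0, 0, 0],
    [0, 0, 0],
    [0, 0, 0],
    [0, 0, 0],
    [0, 0, 0],
    [0, 0, 0],
    [0, 0, 0],
    [0, 0, 0],
  ],
  grip=[1, 1, 1, 1, -0.2, -0.5, -1, -1, -1, -1, -1, -1],
  grip_force=40,
)

```text
time: 3.5
tool_pos: [0.6139, -0.0079, 0.1424]
orientation: [3.015, 0.422, 3.07]
force: [-0.9, -0.5, 3.0]
width: 0.0153
```

```bash
python3 - <<'E'
from mv import *
go(*stud_pose(.046,.268))
o=env.observe();Rc=R.from_euler("xyz",o["orientation"]);print("tool F",Rc.inv().apply(o["force"]).round(1),"M",Rc.inv().apply(o["moment"]).round(2))
E
```

```text
travel [0.0014, 0.0013, 0.0003] rot [0.18, 0.11, -0.02] t 3.5 q [0.26, 0.3, -0.49, 0.03, -0.34, -0.33] F [-0.9, -0.5, 3.0] w 0.0153
tool F [-0.5 -0.2 -3.1] M [-0.01  0.72  0.02]
```

Request:
apply_moves(
  travel=[
    [0, 0, 0.001],
    [0, 0, 0.004],
    [0, 0, 0.007],
    [0, 0, 0.01],
    [0, 0, 0.013],
    [0, 0, 0.013],
    [0, 0, 0.013],
  ],
  rotation=[
    [0, 0, 0],
    [0, 0, 0],
    [0, 0, 0],
    [0, 0, 0],
    [0, 0, 0],
    [0, 0, 0],
    [0, 0, 0],
  ],
  grip=[-1, -1, -1, -1, -1, -1, -1],
  grip_force=70,
)

```text
time: 4.2
tool_pos: [0.6193, -0.0067, 0.1307]
orientation: [3.016, 0.421, 3.07]
force: [-4.7, -0.2, 7.7]
width: 0.015
```

```bash
python3 - <<'E'
from mv import *
go(*stud_pose(.033,.268))
o=env.observe();Rc=R.from_euler("xyz",o["orientation"]);print("tool F",Rc.inv().apply(o["force"]).round(1),"M",Rc.inv().apply(o["moment"]).round(2))
E
```

```text
travel [0.0014, 0.0013, 0.0003] rot [0.17, 0.1, -0.01] t 4.2 q [0.26, 0.33, -0.49, 0.04, -0.32, -0.33] F [-4.7, -0.2, 7.7] w 0.015
tool F [ 1.1  0.6 -9. ] M [-0.13  1.01  0.04]
```

Request:
apply_moves(
  travel=[
    [0, 0, 0.0015],
    [0, 0, 0.003],
    [0, 0, 0.003],
    [0, 0, 0.003],
    [0, 0, 0.003],
  ],
  rotation=[
    [0, 0, 0],
    [0, 0, 0],
    [0, 0, 4],
    [0, 0, 8],
    [0, 0, 8],
  ],
  grip=[-1, -1, -1, -1, -1],
)

```text
time: 4.7
tool_pos: [0.6201, -0.0064, 0.1286]
orientation: [2.955, 0.399, 2.919]
force: [-8.1, -0.2, 11.9]
width: 0.0149
```

```bash
cat > st.py <<'E'
from mv import *
import sys
go(*stud_pose(float(sys.argv[1]),float(sys.argv[2])))
o=env.observe();Rc=R.from_euler("xyz",o["orientation"]);print("tool F",Rc.inv().apply(o["force"]).round(1),"M",Rc.inv().apply(o["moment"]).round(2))
E
python3 st.py .03 1.57
```

```text
travel [0.0015, 0.0011, 0.0011] rot [0.2, -0.04, 66.52] t 4.7 q [0.26, 0.33, -0.49, 0.04, -0.31, -0.47] F [-8.1, -0.2, 11.9] w 0.0149
tool F [  2.6   0.7 -14.2] M [-0.05  1.51 -0.  ]
```

Request:
apply_moves(
  travel=[
    [0, 0, -0.0005],
    [0, 0, -0.0005],
    [0, 0, -0.0005],
    [0, 0, -0.0005],
    [0, 0, -0.0005],
  ],
  rotation=[
    [0, 0, 7],
    [0, 0, 14],
    [0, 0, 21],
    [0, 0, 28],
    [0, 0, 28],
  ],
  grip=[-1, -1, -1, -1, -1],
)

```text
time: 5.2
tool_pos: [0.6194, -0.0062, 0.1283]
orientation: [2.789, 0.265, 2.42]
force: [-8.0, 2.2, 11.2]
width: 0.0149
```

```bash
python3 st.py .03 1.57
```

```text
travel [0.0011, 0.0005, 0.0011] rot [0.11, -0.13, 38.46] t 5.2 q [0.26, 0.33, -0.49, 0.04, -0.31, -0.96] F [-8.0, 2.2, 11.2] w 0.0149
tool F [  4.2   1.1 -13.2] M [0.3  1.77 0.04]
```

Stud is past the fence with little torque (turn ≈ 0.9); continuing.

Request:
apply_moves(
  travel=[
    [0, 0, 0],
    [0, 0, 0],
    [0, 0, 0],
    [0, 0, 0],
    [0, 0, 0],
    [0, 0, 0],
    [0, 0, 0],
  ],
  rotation=[
    [0, 0, 7],
    [0, 0, 14],
    [0, 0, 21],
    [0, 0, 28],
    [0, 0, 35],
    [0, 0, 39],
    [0, 0, 39],
  ],
  grip=[-1, -1, -1, -1, -1, -1, -1],
)

```text
time: 5.9
tool_pos: [0.6189, -0.0054, 0.1282]
orientation: [2.705, -0.006, 1.789]
force: [-9.9, 6.5, 12.3]
width: 0.0152
```

```bash
python3 st.py .03 1.57
```

```text
travel [0.0003, 0.0, 0.0011] rot [0.03, -0.21, -0.47] t 5.9 q [0.26, 0.33, -0.49, 0.03, -0.31, -1.64] F [-9.9, 6.5, 12.3] w 0.0152
tool F [  8.6  -2.3 -14.6] M [1.63 2.6  0.02]
```

Request:
apply_moves(
  travel=[
    [0, 0, -0.003],
    [0, 0, -0.007],
    [0, 0, -0.01],
    [0, 0, -0.01],
    [0, 0, -0.01],
    [0, 0, -0.01],
    [0, 0, -0.01],
    [0, 0, -0.01],
    [0, 0, -0.03],
    [0, 0, -0.07],
    [0, 0, -0.11],
    [0, 0, -0.11],
  ],
  rotation=[
    [0, 0, 0],
    [0, 0, 0],
    [0, 0, 0],
    [0, 0, 0],
    [0, 0, 0],
    [0, 0, 0],
    [0, 0, 0],
    [0, 0, 0],
    [0, 0, 0],
    [0, 0, 0],
    [0, 0, 0],
    [0, 0, 0],
  ],
  grip=[-1, -1, -1, 1, 1, 1, 1, 1, 1, 1, 1, 1],
)

```text
time: 7.1
tool_pos: [0.5759, -0.0171, 0.2337]
orientation: [2.693, -0.004, 1.79]
force: [0.2, 0.8, 1.0]
width: 0.0856
```

```bash
python3 st.py .14 1.57; python3 - <<'E'
from mv import *
T,S=env.get_image("top"),env.get_image("side")
crops([(T["frame"],270,150,120,90),(S["frame"],290,160,120,90),(T["frame"],177,252,80,60),(S["frame"],215,185,80,60)],"pics/c3.png")
E
```

```text
travel [0.0021, -0.0042, 0.0055] rot [0.7, -0.11, -0.38] t 7.1 q [0.26, 0.13, -0.45, 0.03, -0.55, -1.63] F [0.2, 0.8, 1.0] w 0.0856
tool F [ 0.7  0.7 -0.7] M [ 0.72 -0.01 -0.01]
```

View pics/c3.png

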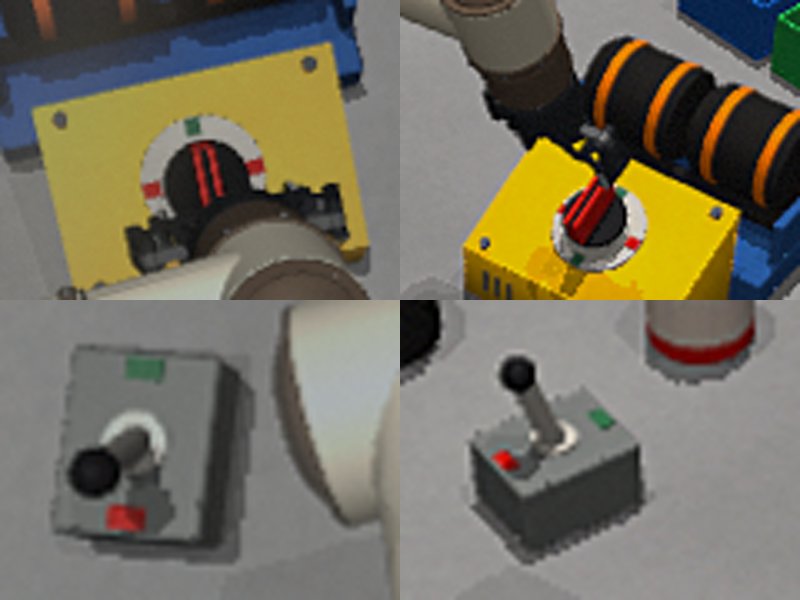

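The stud's bar now lines up with the green marks and the gripper is clear. The toggle still leans to the red side. Next I move behind the toggle.

```bash
cat >> mv.py <<'E'
RD=R.from_euler("xyz",[np.pi,0,np.pi/2-.064])
E
python3 -c "
from mv import *
go(np.array([.342,.341,.24]),RD)"
```

```text
travel [0.4, -0.1313, -0.0721] rot [25.0, -3.86, 15.83] t 7.2 q [0.26, 0.13, -0.45, 0.02, -0.55, -1.63] F [-0.1, -1.2, 0.0] w 0.0854
```

Request:
apply_moves(
  travel=[
    [0.02, -0.01, -0.03],
    [0.06, -0.02, -0.04],
    [0.4, -0.131, -0.072],
    [0.4, -0.131, -0.072],
    [0.4, -0.131, -0.072],
    [0.4, -0.131, -0.072],
    [0.4, -0.131, -0.072],
    [0.4, -0.131, -0.072],
    [0.4, -0.131, -0.072],
    [0.4, -0.131, -0.072],
    [0.4, -0.131, -0.072],
    [0.4, -0.131, -0.072],
  ],
  rotation=[
    [0, 0, 0],
    [0, 0, 0],
    [5, -1, 3],
    [10, -1.5, 6],
    [15, -2.5, 10],
    [20, -3, 13],
    [25, -3.9, 15.8],
    [25, -3.9, 15.8],
    [25, -3.9, 15.8],
    [25, -3.9, 15.8],
    [25, -3.9, 15.8],
    [25, -3.9, 15.8],
  ],
  grip=[1, 1, -1, -1, -1, -1, -1, -1, -1, -1, -1, -1],
  grip_force=30,
)

```text
time: 8.4
tool_pos: [0.3422, 0.3404, 0.238]
orientation: [-3.138, 0.004, 1.507]
force: [0.4, -0.3, 0.1]
width: 0.0001
```

```bash
python3 -c "
from mv import *
go(np.array([.342,.341,.118]),RD)"
```

```text
travel [0.0011, 0.0002, 0.12] rot [-0.19, 0.24, 0.03] t 8.4 q [1.12, 0.14, -0.33, -0.0, -1.1, -2.75] F [0.4, -0.3, 0.1] w 0.0001
```

Request:
apply_moves(
  travel=[
    [0.001, 0, 0.04],
    [0.001, 0, 0.08],
    [0.001, 0, 0.11],
    [0.001, 0, 0.12],
    [0.001, 0, 0.12],
    [0.001, 0, 0.12],
  ],
  rotation=[
    [0, 0, 0],
    [0, 0, 0],
    [0, 0, 0],
    [0, 0, 0],
    [0, 0, 0],
    [0, 0, 0],
  ],
  grip=[-1, -1, -1, -1, -1, -1],
)

```text
time: 9.0
tool_pos: [0.343, 0.3423, 0.1204]
orientation: [-3.141, -0.0, 1.507]
force: [0.2, -0.2, -0.1]
width: 0.0001
```

```bash
python3 - <<'E'
from mv import *
go(np.array([.438,.335,.118]),RD)
T,S=env.get_image("top"),env.get_image("side")
crops([(T["frame"],270,150,120,90),(S["frame"],290,160,120,90),(T["frame"],177,252,80,60),(S["frame"],215,175,80,60)],"pics/c4.png")
E
```

```text
travel [-0.0012, 0.0952, 0.0023] rot [-0.04, -0.01, 0.01] t 9.0 q [1.12, 0.28, -0.49, -0.0, -0.8, -2.75] F [0.2, -0.2, -0.1] w 0.0001
```

View pics/c4.png

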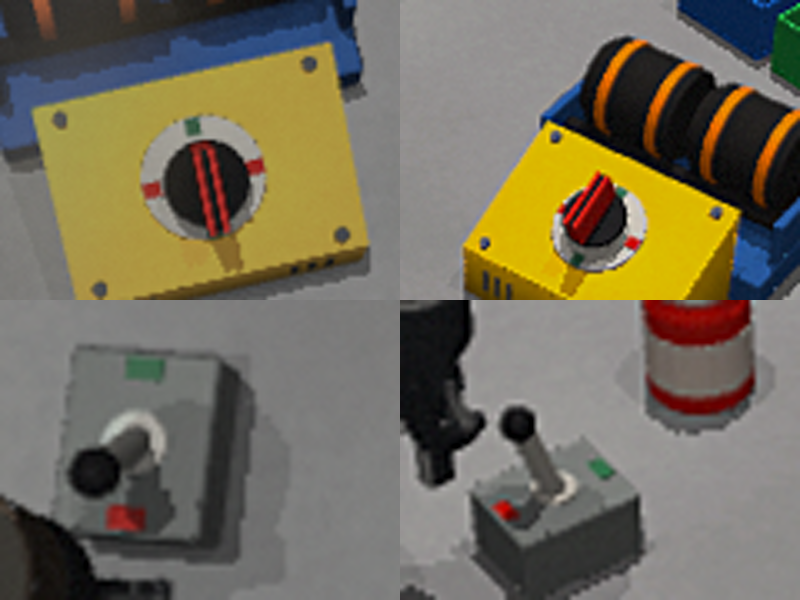

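```bash
python3 - <<'E'
from mv import *
d=pickle.load(open("im0.pkl","rb"));T,S=d["top"],d["side"]
p=env.observe()["tool_pos"]
print("TCP top tile",(proj(T,p)-[177,252])*5,"side tile",(proj(S,p)-[215,175])*5)
print("ball@z .126 from top",atz(T,177+94/5,252+171/5,.126), "from side",atz(S,215+119/5,185+75/5,.126))
E
```

```text
TCP top tile [[ 85.59956341 304.07703542]] side tile [[ 29.42525536 165.90041773]]
ball@z .126 from top [0.40920805 0.34013159 0.126     ] from side [0.41298719 0.33350742 0.126     ]
```

Request:
apply_moves(
  travel=[
    [0, 0.02, 0.002],
    [0, 0.035, 0.002],
    [0, 0.045, 0.002],
    [0, 0.053, 0.002],
    [0, 0.06, 0.002],
    [0, 0.067, 0.002],
    [0, 0.074, 0.002],
    [0, 0.081, 0.002],
    [0, 0.087, 0.002],
    [0, 0.087, 0.002],
  ],
  rotation=[
    [0, 0, 0],
    [0, 0, 0],
    [0, 0, 0],
    [0, 0, 0],
    [0, 0, 0],
    [0, 0, 0],
    [0, 0, 0],
    [0, 0, 0],
    [0, 0, 0],
    [0, 0, 0],
  ],
  grip=[-1, -1, -1, -1, -1, -1, -1, -1, -1, -1],
)

```text
time: 10.1
tool_pos: [0.4294, 0.3361, 0.1165]
orientation: [-3.139, 0.002, 1.507]
force: [-0.3, -1.0, -0.1]
width: -0.0002
```

Request:
apply_moves(
  travel=[
    [0, 0.003, 0],
    [0, 0.006, 0],
    [0, 0.008, 0],
    [0, 0.01, 0],
  ],
  rotation=[
    [0, 0, 0],
    [0, 0, 0],
    [0, 0, 0],
    [0, 0, 0],
  ],
  grip=[-1, -1, -1, -1],
)

```text
time: 10.5
tool_pos: [0.4388, 0.3356, 0.1168]
orientation: [-3.139, 0.002, 1.508]
force: [-1.5, 0.2, -0.9]
width: 0.0001
```

```bash
python3 - <<'E'
from mv import *
T,S=env.get_image("top"),env.get_image("side")
crops([(T["frame"],177,237,80,60),(S["frame"],215,175,80,60)],"pics/c5.png")
print(env.observe()["force"])
E
```

```text
[-2.37037702  0.08183531 -0.28092039]
```

View pics/c5.png

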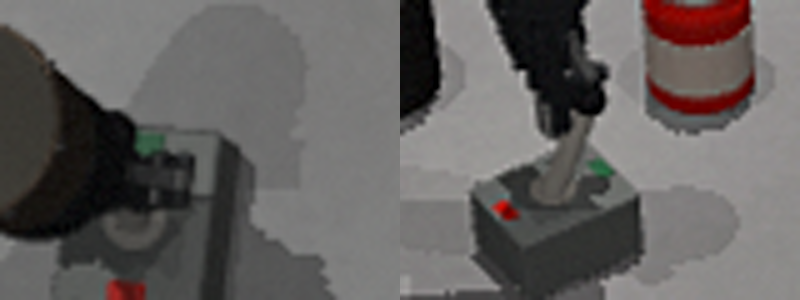

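The toggle now leans to the green side (ball at about (592,97) in the side tile). The push force is still only about 2 N, so it isn't at its stop yet. I'll push on in small steps.

Request:
apply_moves(
  travel=[
    [0, 0.003, 0],
    [0, 0.006, 0],
    [0, 0.008, 0],
    [0, 0.008, 0],
  ],
  rotation=[
    [0, 0, 0],
    [0, 0, 0],
    [0, 0, 0],
    [0, 0, 0],
  ],
  grip=[-1, -1, -1, -1],
)

```text
time: 11.0
tool_pos: [0.4413, 0.3352, 0.1165]
orientation: [-3.13, 0.004, 1.506]
force: [-22.9, 4.9, 8.2]
width: -0.0001
```

The force rose to 23 N and the TCP stopped at x = 0.441, so the toggle is at its stop. I'll back off and lift.

Request:
apply_moves(
  travel=[
    [0, -0.02, 0],
    [0, -0.05, 0],
    [0, -0.07, -0.02],
    [0, -0.08, -0.06],
    [0, -0.1, -0.1],
    [0, -0.12, -0.14],
    [0, -0.12, -0.14],
    [0, -0.12, -0.14],
  ],
  rotation=[
    [0, 0, 0],
    [0, 0, 0],
    [0, 0, 0],
    [0, 0, 0],
    [0, 0, 0],
    [0, 0, 0],
    [0, 0, 0],
    [0, 0, 0],
  ],
  grip=[-1, -1, -1, -1, -1, -1, -1, -1],
)

```text
time: 11.8
tool_pos: [0.3275, 0.3438, 0.2588]
orientation: [-3.141, -0.003, 1.508]
force: [-0.2, -0.0, -0.7]
width: 0.0001
```

```bash
python3 - <<'E'
from mv import *
T,S=env.get_image("top"),env.get_image("side")
print({k:v for k,v in env.observe().items() if k in("tool_pos","force","time")})
crops([(T["frame"],270,150,120,90),(S["frame"],290,160,120,90),(T["frame"],177,237,80,60),(S["frame"],215,175,80,60)],"pics/c6.png")
E
```

```text
{'time': 11.9, 'tool_pos': array([0.32738092, 0.34267226, 0.25639777]), 'force': array([ 0.01733554, -0.28703778, -0.91626014])}
```

View pics/c6.png

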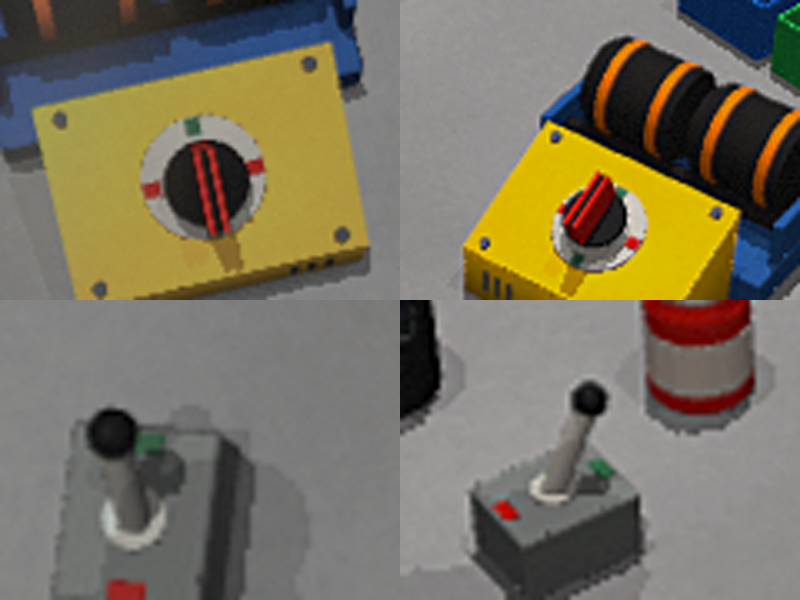

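```bash
python3 - <<'E'
from mv import *
d=pickle.load(open("im0.pkl","rb"));T,S=d["top"],d["side"]
n=tri(T,(177+112/5,237+132/5),S,(215+189/5,175+98/5));o=tri(T,(177+94/5,252+171/5),S,(215+119/5,185+75/5))
print("ball",n,"travel",n-o,"full-throw chord",2*.075*np.sin(.5))
Bm=Bz.as_matrix()
for h in(.070,.067,.058): # predicted slot ends at plunger 0,3,12 mm
    X=b0+np.array([[.033,0,h],[-.033,0,h]])@Bm.T
    print(h,((proj(T,X)-[270,150])/.3).round(0).tolist(),((proj(S,X)-[290,160])/.3).round(0).tolist())
E
```

```text
ball [0.47024628 0.33361639 0.12002496] travel [ 0.05793773 -0.00536268 -0.00277008] full-throw chord 0.07191383079063045
0.07 [[205.0, 150.0], [223.0, 235.0]] [[198.0, 169.0], [163.0, 221.0]]
0.067 [[205.0, 149.0], [222.0, 234.0]] [[198.0, 170.0], [163.0, 223.0]]
0.058 [[204.0, 148.0], [221.0, 231.0]] [[200.0, 174.0], [165.0, 227.0]]
```

```bash
python3 -c "
from rig import env
env.sign_off()"
```

```text
the job is handed in; nothing more can be done
```

The belt guard looks locked and the toggle switch is on. I handed the job in at about 11.9 s of the 48 s allowed; no verdict is reported.

- **Stud:** I gripped the bar, pressed it in to about 13–15 mm (13–15 N along the axis) and turned it about 75° clockwise, with almost no turning torque. I then eased it out and let go. The last pictures show its bar in line with the green marks. Its height fits the sprung-out position, but the cameras resolve that only to a few millimetres, so the plunger depth was not measured exactly.
- **Toggle:** I pushed it with closed fingers until the force rose to 23 N at its stop, then backed off. The ball now sits about 39 mm past the pivot on the green side, a lean of about 0.54 rad, which is fully on.
- **Disagreement:** the ball moved 58 mm between my before and after measurements, while a full throw would be 72 mm. Either the toggle was not quite fully off at the start, or the first measurement was off.
- **Other things on the shelf:** I felt no contact with any of them and the arm stayed clear, touching nothing at the end. I did not measure their positions again.

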